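Space and press a walnut tile in its gluing jig

TASK

Four short metal rails leave four gaps along the two long sides of the walnut tile in the jig: slide one orange spacer, upright and fully down, into each of the two gaps that are wide enough for it, leaving the third spacer standing where it is on the bench and the other things undisturbed. Then, press the sprung tile down with the fingers until its face is flush with the rails, and finish while still holding it pressed like that: do not let go.

Things in the scene. Friction and masses are not known exactly. Their poses are not given: they have to be found in the camera images.
- jig: gluing jig fixed to the bench: pale baseboard 215 x 215 x 12 mm with low steel stops across its two x ends (14 mm thick, 98 mm from the centre, top at z = 36 mm); origin at the centre of its underside, x along the tile's length, along which the gaps run, y across the gaps, z up
- tile_top (a point): centre of the upper face of the walnut tile (dark wood with two thin pale inlay lines, 176 mm along its x, 100 mm along its y, 18 mm thick, long top edges rounded 4 mm) in the middle of the jig; axes as the jig's. Springs hold it up: untouched its face stands at z = 42 mm, 6 mm proud of the rails; it moves only straight down, and springs back up when let go
- tile (a joint): how far the tile is pressed down, m: 0 = up, 0.006 = flush with the rails, where it meets a solid stop. Starting it takes about 2 N, holding it flush about 8 N
- rail_a: aluminium rail fixed on the jig's baseboard, 26 mm wide (y), 88 mm long (x), top at z = 36 mm, long edges rounded 4 mm; origin: centre of its underside, axes as the jig's. Sits 45 mm along x and 78 mm along y from the jig's centre, either sign of each. 15 mm gap to the tile: wide enough; mid-gap lies 20.5 mm from this origin towards the tile (57.5 mm along y from the jig's centre), floor at z = 12 mm
- rail_b: aluminium rail fixed on the jig's baseboard, 26 mm wide (y), 88 mm long (x), top at z = 36 mm, long edges rounded 4 mm; origin: centre of its underside, axes as the jig's. Sits 45 mm along x and 78 mm along y from the jig's centre, either sign of each. 15 mm gap to the tile: wide enough; mid-gap lies 20.5 mm from this origin towards the tile (57.5 mm along y from the jig's centre), floor at z = 12 mm
- rail_c: aluminium rail fixed on the jig's baseboard, 40 mm wide (y), 88 mm long (x), top at z = 36 mm, long edges rounded 4 mm; origin: centre of its underside, axes as the jig's. Sits 45 mm along x and 78 mm along y from the jig's centre, either sign of each. 8 mm gap to the tile: too narrow for a spacer
- rail_d: aluminium rail fixed on the jig's baseboard, 40 mm wide (y), 88 mm long (x), top at z = 36 mm, long edges rounded 4 mm; origin: centre of its underside, axes as the jig's. Sits 45 mm along x and 78 mm along y from the jig's centre, either sign of each. 8 mm gap to the tile: too narrow for a spacer
- spacer0_mid (a point): centre of one of three equal loose orange plastic spacers, plates 60 mm long (x), 12 mm thick (y) and 58 mm high (z), about 45 g, standing upright on the bench on its long edge (centre at z = 29 mm); fully down in a gap its centre is at z = 41 mm and its top at z = 70 mm
- spacer1_mid (a point): centre of one of three equal loose orange plastic spacers, plates 60 mm long (x), 12 mm thick (y) and 58 mm high (z), about 45 g, standing upright on the bench on its long edge (centre at z = 29 mm); fully down in a gap its centre is at z = 41 mm and its top at z = 70 mm
- spacer2_mid (a point): centre of one of three equal loose orange plastic spacers, plates 60 mm long (x), 12 mm thick (y) and 58 mm high (z), about 45 g, standing upright on the bench on its long edge (centre at z = 29 mm); fully down in a gap its centre is at z = 41 mm and its top at z = 70 mm
- coil_light: loose coil of pale edge-banding veneer lying flat, 120 mm across, 22 mm high; origin at the centre of its underside
- coil_dark: loose coil of dark edge-banding veneer lying flat, 120 mm across, 22 mm high; origin at the centre of its underside
- glue: yellow glue bottle with a red cap, standing, 60 mm across and 150 mm high; origin at the centre of its underside
- hammer: loose hammer lying on the bench, about 300 mm long
- offcut: loose flat wood offcut 90 x 50 x 18 mm; origin at the centre of its underside
- dowel_jar: amber glass jar with a steel cap, standing, 64 mm across and 80 mm high; origin at the centre of its underside

How it is judged:
By the outcome, as a careful person would: the job done as asked, in the order asked, and still so for the second after the job is handed in, while the arm keeps its last pose, push and grip.
It also fails if it takes over 61 s, if anything falls off the work surface, if the arm or the gripper's body presses on something with over 40 N, if the wrist force passes 120 N, or if a joint passes its speed limit or range.

ROBOT

A 7-joint arm with a two-finger parallel gripper is mounted at the origin on the work surface. World frame = base frame: x ahead of the robot, y to its left, z up, the work surface at z = 0. Lengths are in m, angles in rad, forces in N, time in s.
With the tool pointing down it reaches from about 0.425 to 0.925 m from the base axis. Payload 6.8 kg.
Tool frame: the origin (TCP) lies on the centre line of the jaws, within the pads' length; the fingertips stand 8 mm ahead of it and the grasp point (between the pads) lies 11 mm behind it (r.finger_overhang is the distance from the TCP to the fingertips, in m); x points along the fingers, z is the direction in which the jaws open and shut, and the axes are right-handed (so a half turn about x gives the same grasp; the last joint's range is limited). The gripper opens to 85 mm and grips with 20 to 120 N. Pads are 22 mm wide; open, the fingers measure 114 mm over their backs; the gripper's body (76 mm by 85 mm) begins 54 mm behind the grasp point. The pads swing forward as they close: fully open they stand 13 mm farther back than shut.
Start: joints at [-1.335, 0.477, 0.022, 1.555, -0.011, 1.109, -0.083], TCP at [0.228, 0.636, 0.239] pointing down, gripper open.
Joint ranges: [-2.96, 2.96], [-0.34, 2.1], [-1.41, 1.46], [0.24, 2.44], [-1.37, 4.51], [0.17, 1.92], [-2.96, 2.96]. Speed limits (rad/s): [2.39, 2.39, 3.14, 3.14, 3.14, 3.14, 3.14].

INTERFACE

Orientations are given as a rotation vector (axis times angle).
In Python, from bench import r gives the robot as it stands. The module is installed in compiled form; this text tells all that it offers.
- The arm moves only by the tool play_rows, never from a script. Its argument "plan" is a list of rows, each a list of 5 numbers: the opening, from -1 (shut) to 1 (fully open), then the shift along the world's x, y, z in m, then the turn about the world's z in rad. A call has 1 to 10 rows; each row is the pose to reach, as a shift and turn from the pose commanded when the call began; what a row does not reach only later rows make up. A row lasts 1/10 s, in which the tool goes at most 50 mm and 8.59 degrees, less where a joint would pass 70% of its speed; a pose out of reach is approached as far as the arm can. A call with a gripper value outside its range is refused whole. The fingers move at their own pace and stop on an object; "force" is the grip in N (left out, the last holds). Time passes only in rows, so rows that repeat a pose let the fingers close. It gives the time, the measured TCP pose, the force and the opening at its end, in the units of the state.
- r.get_obs(): the state, without advancing time (a new reading comes with each control period).
- r.grab_frame(name): name is "scene" or "top" or "wrist"; returns a dict with "pixels" (400x640x3 uint8, blue, green, red), "z_map" (400x640 float32, m along the optical axis (not along the pixel's ray), 0 where there is no reading), "vfov" (degrees; the focal length in pixels is half the picture's height over the tangent of half this angle, whatever the lens; pixels are square), "cx", "cy" (the principal point, pixels), "R" (3x3) and "t" (3): a world point X has camera coordinates R X + t; the wrist camera has in their place "tool_from_camera" (4x4, takes a point from camera to tool coordinates, whose origin is the TCP and whose axes are the tool frame's). Camera axes: x right, y down, z forward; pixel columns grow to the right and rows downward; lengths in m; the calibration is good to about 2 mm. A picture is of the moment at which its call begins: read the wrist's pose just before it.
- r.hand_in(): hands the job in, once; it reports no verdict.
Trained networks look in a picture, given as the dict that the camera call returned (one of the last four; its "shot" number tells which), for a name from the list of things; names that differ only in an ending like _2 or _b are one class to them, and where a whole thing is asked for, a point or a joint stands for the part that bears it (a point fixed in the world has none). Each returns a list of dicts, best first, with "conf" (0 to 1); they miss things now and then, are a little off and sometimes report something else, mostly with a low value. They report only what shows in the picture. A call takes as long as a camera call.
- r.outline_of(picture, label): "mask" (400x640 bool, what is visible of it) and "bbox" ([left, top, right, bottom] as shares, 0 to 1, of the picture: columns of its width, rows of its height, round what is visible of it).
- r.pinpoint(picture, label): "position" ([column, row] as shares, 0 to 1, of the picture: columns of its width, rows of its height: a listed point, or the origin of a listed thing).
The state is a dict: "clock": time; "joints": joint angles; "qvel": joint speeds; "tau": joint torques, N m; "tcp_pos": TCP position; "orientation": TCP orientation; "contact_force": force on the tool from outside, world axes, zero at the start; "moment": the same for the moment, N m; "grip_width": finger opening in m.
Only numpy, scipy, OpenCV 4.12 (cv2) and the standard library are available. Lean on these libraries where they do the work, as an engineer would, in place of code of your own. Each camera call takes 0.05 s, during which the arm holds its last target.

## Working session

There is one attempt and no reset: what is moved stays moved. The work goes in short steps, Python scripts to look and compute and a tool call to move; the robot and the scene stay as the last step left them, time stands still between calls to the robot, and variables do not carry over. Pictures are saved under pics/ and viewed, and the job is handed in when it is done.

Besides the shell and the picture viewer there is one more tool, called after "Emit:" by a JSON object that holds its "fn" and its "kwargs". play_rows: Moves the arm, as the interface text tells. Its arguments: {"type":"object","properties":{"plan":{"type":"array","items":{"type":"array","items":{"type":"number"}}},"force":{"type":"number"}},"required":["plan"]}

```bash
mkdir -p pics
cat > h.py <<'E'
import numpy as np, cv2
from bench import r
from scipy.spatial.transform import Rotation as Ro
def f(p): return 200/np.tan(np.radians(p["vfov"])/2)
def w(p,u,v,z=None,obs=None):
    # pixel -> world; depth or plane z
    fl=f(p); d=np.array([(u-p["cx"])/fl,(v-p["cy"])/fl,1.0])
    if "R" in p: R=np.array(p["R"]);t=np.array(p["t"]); C=-R.T@t; D=R.T@d
    else:
        T=np.array(p["tool_from_camera"]); M=Ro.from_rotvec(obs["orientation"]).as_matrix()
        C=M@T[:3,3]+obs["tcp_pos"]; D=M@T[:3,:3]@d
    if z is None:
        return C+D*p["z_map"][int(v),int(u)]
    return C+D*(z-C[2])/D[2]
def cloud(p,obs=None):
    fl=f(p); v,u=np.mgrid[:400,:640]; d=np.stack([(u-p["cx"])/fl,(v-p["cy"])/fl,np.ones(u.shape)],-1)*p["z_map"][...,None]
    if "R" in p: return (d-np.array(p["t"]))@np.array(p["R"])
    T=np.array(p["tool_from_camera"]); M=Ro.from_rotvec(obs["orientation"]).as_matrix()
    return (d@T[:3,:3].T+T[:3,3])@M.T+obs["tcp_pos"]
E
python3 - <<'E'
from h import *
o=r.get_obs(); print(o, r.finger_overhang)
for n in ("scene","top"):
    p=r.grab_frame(n); cv2.imwrite(f"pics/{n}0.png",p["pixels"]); 
    print(n,f(p),p["cx"],p["cy"])
    for l in ["jig","tile_top","rail_a","rail_c","spacer0_mid","glue","hammer","coil_light","coil_dark","offcut","dowel_jar"]:
        for q in r.pinpoint(p,l):
            u,v=q["position"][0]*640,q["position"][1]*400
            z={"spacer0_mid":.029,"tile_top":.042}.get(l,0)
            print(l,round(q["conf"],2),round(u),round(v),w(p,u,v,z).round(3))
E
```

```text
{'clock': 0.0, 'joints': array([-1.33510705,  0.47782967,  0.02230707,  1.55648673, -0.01150241,
        1.10930268, -0.0830845 ]), 'qvel': array([-3.15891846e-04,  3.90565918e-05,  1.10145888e-03, -1.17817687e-03,
        8.51679322e-05,  1.87200669e-04,  6.88796459e-04]), 'tau': array([-1.41181031e-04, -5.96461022e+01,  1.60813104e+00, -2.81190133e+01,
        1.25469381e-02,  9.60534060e-03, -2.61559939e-05]), 'tcp_pos': array([0.22730655, 0.63493838, 0.23829035]), 'orientation': array([-0.95356855,  1.35394518,  0.95159379]), 'contact_force': array([ 0.63570021, -0.04907096, -0.19433419]), 'moment': array([-0.04573815, -0.03973028,  0.04249972]), 'grip_width': 0.08530710013503502} 0.008
scene 385.5790553461298 316.5299184272343 198.21137584153908
jig 0.93 348 187 [0.506 0.132 0.   ]
jig 0.31 191 183 [ 0.273 -0.254  0.   ]
tile_top 0.93 351 176 [0.505 0.14  0.042]
tile_top 0.22 189 242 [ 0.483 -0.322  0.042]
rail_a 0.94 366 164 [0.459 0.225 0.   ]
rail_a 0.71 332 205 [0.538 0.06  0.   ]
rail_a 0.69 316 183 [0.448 0.06  0.   ]
rail_a 0.59 381 188 [0.557 0.21  0.   ]
rail_c 0.94 366
[... 823 characters left out ...]
5 [0.471 0.213 0.   ]
rail_a 0.61 302 238 [0.45  0.066 0.   ]
rail_c 0.95 240 198 [0.566 0.216 0.   ]
rail_c 0.84 305 197 [0.554 0.052 0.   ]
rail_c 0.68 242 235 [0.471 0.213 0.   ]
rail_c 0.61 302 238 [0.45  0.066 0.   ]
spacer0_mid 0.54 407 229 [ 0.448 -0.19   0.029]
spacer0_mid 0.29 240 232 [0.474 0.212 0.029]
glue 0.95 363 106 [ 0.789 -0.122  0.   ]
hammer 0.7 284 113 [0.788 0.088 0.   ]
coil_light 0.96 168 273 [0.392 0.398 0.   ]
coil_light 0.64 413 170 [ 0.604 -0.23   0.   ]
coil_dark 0.75 148 163 [0.678 0.449 0.   ]
offcut 0.63 441 299 [ 0.278 -0.255  0.   ]
offcut 0.19 240 235 [0.471 0.218 0.   ]
dowel_jar 0.72 460 133 [ 0.692 -0.367  0.   ]
dowel_jar 0.16 166 273 [0.392 0.402 0.   ]
```

View pics/scene0.png

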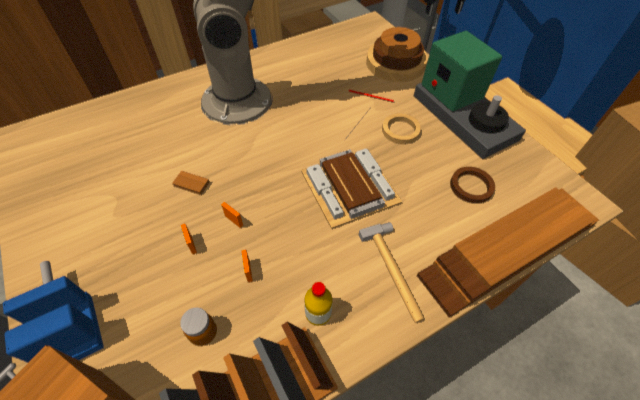

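View pics/top0.png

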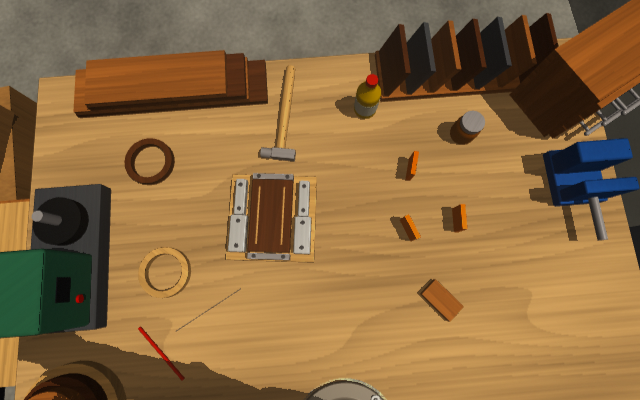

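Run:
```python
from h import *
p=r.grab_frame("top"); X=cloud(p); im=p["pixels"]
cv2.imwrite("pics/topzoom.png",cv2.resize(im[150:285,210:490],None,fx=2.8,fy=2.8,interpolation=cv2.INTER_CUBIC))
hsv=cv2.cvtColor(im,cv2.COLOR_BGR2HSV)
m=((hsv[...,0]<14)&(hsv[...,1]>190)&(hsv[...,2]>120)).astype(np.uint8); m[:, :380]=0; m[:145]=0;m[260:]=0; m[:,490:]=0
n,l,s,c=cv2.connectedComponentsWithStats(m)
for i in range(1,n):
    if s[i,4]<30: continue
    P=X[l==i]; t=P[(P[:,2]>.05)&(P[:,2]<.07)]
    print(s[i],len(t),t.mean(0).round(4) if len(t) else '', P[:,2].max())
    if len(t)>5:
        print(cv2.minAreaRect((t[:,:2]*1000).astype(np.float32)))
T=X[(X[...,2]>.037)&(X[...,2]<.047)&(abs(X[...,0]-.5)<.13)&(abs(X[...,1]-.13)<.13)]
print(len(T),cv2.minAreaRect((T[:,:2]*1000).astype(np.float32)),T.mean(0))
```

```text
[411 151   7  20  44] 44 [ 0.6141 -0.2215  0.0573] 0.06016806327067607
((609.5626220703125, -220.38009643554688), (8.65938949584961, 49.969566345214844), 71.1776351928711)
3492 ((508.3243103027344, 136.91893005371094), (190.87742614746094, 207.634765625), 83.5965576171875) [0.50489031 0.13682887 0.04104286]
```

View pics/topzoom.png

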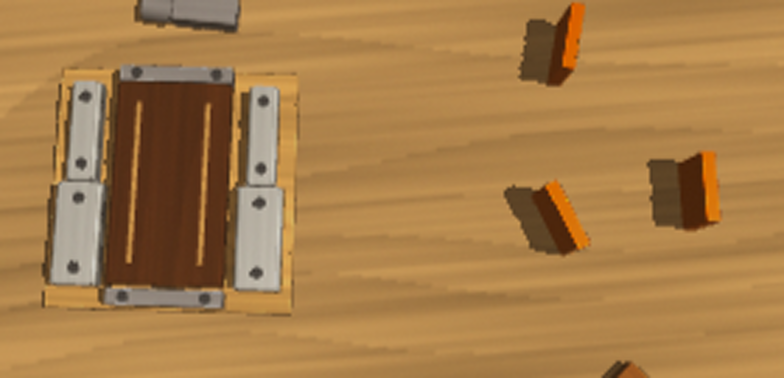

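Run:
```python
from h import *
o=r.get_obs(); M=Ro.from_rotvec(o["orientation"]).as_matrix(); print(M.round(3))
p=r.grab_frame("wrist"); print(np.array(p["tool_from_camera"]).round(4), f(p),p["cx"],p["cy"])
T=np.array(p["tool_from_camera"]);print("cam world",M@T[:3,3]+o["tcp_pos"],M@T[:3,:3])
```

```text
[[-0.    -0.941  0.337]
 [-0.     0.337  0.941]
 [-1.    -0.    -0.   ]]
[[-1.000e-04 -2.582e-01  9.661e-01 -1.342e-01]
 [-2.000e-04 -9.661e-01 -2.582e-01  6.480e-02]
 [ 1.000e+00 -2.000e-04  0.000e+00 -7.000e-04]
 [ 0.000e+00  0.000e+00  0.000e+00  1.000e+00]] 335.740408136197 317.5386886806 209.00095861595688
cam world [0.16624849 0.65670804 0.37350723] [[ 3.37216524e-01  9.09499773e-01  2.43095001e-01]
 [ 9.41427116e-01 -3.25791377e-01 -8.70342700e-02]
 [ 4.06063200e-05  2.58205619e-01 -9.66089984e-01]]
```

Emit:
{"fn": "play_rows", "kwargs": {"plan": [[1,0.02,-0.045,0.02,0.04],[1,0.05,-0.085,0.04,0.08],[1,0.075,-0.125,0.06,0.12],[1,0.1,-0.165,0.06,0.16],[1,0.125,-0.205,0.06,0.2],[1,0.15,-0.245,0.06,0.24],[1,0.175,-0.285,0.06,0.28],[1,0.2,-0.325,0.06,0.28],[1,0.22,-0.365,0.06,0.28],[1,0.235,-0.405,0.06,0.28]]}}

```text
clock: 2.3
tcp_pos: [0.4637, 0.2285, 0.2996]
orientation: [-1.161, 1.238, 1.161]
contact_force: [0.2, 0.8, -0.5]
grip_width: 0.0855
```

Emit:
{"fn": "play_rows", "kwargs": {"plan": [[1,0.015,-0.04,0,0],[1,0.03,-0.08,0,0],[1,0.035,-0.1,0,0],[1,0.035,-0.1,0,0],[1,0.035,-0.1,0,0]]}}

```text
clock: 2.8
tcp_pos: [0.4974, 0.1308, 0.2994]
orientation: [-1.161, 1.238, 1.162]
contact_force: [-0.6, 0.7, -0.2]
grip_width: 0.0856
```

Run:
```python
from h import *
o=r.get_obs(); p=r.grab_frame("wrist"); cv2.imwrite("pics/w1.png",p["pixels"])
print(o["clock"],o["tcp_pos"],o["contact_force"]); M=Ro.from_rotvec(o["orientation"]).as_matrix(); print(M.round(3))
import pickle; pickle.dump((o,p),open("w1.pkl","wb"))
X=cloud(p,o)
T=X[(X[...,2]>.038)&(X[...,2]<.047)]
print(len(T),cv2.minAreaRect((T[:,:2]*1000).astype(np.float32)),np.percentile(X[...,2],[5,30,50,95]))
```

```text
2.8 [0.49743528 0.13077948 0.29942685] [-0.55171672  0.71840059 -0.19705006]
[[ 0.    -0.998  0.064]
 [ 0.001  0.064  0.998]
 [-1.     0.     0.001]]
12890 ((569.044921875, 119.50717163085938), (703.419921875, 333.42279052734375), 73.00220489501953) [-1.40176633e-03 -2.83851047e-04  4.35406763e-04  3.73732155e-01]
```

View pics/w1.png

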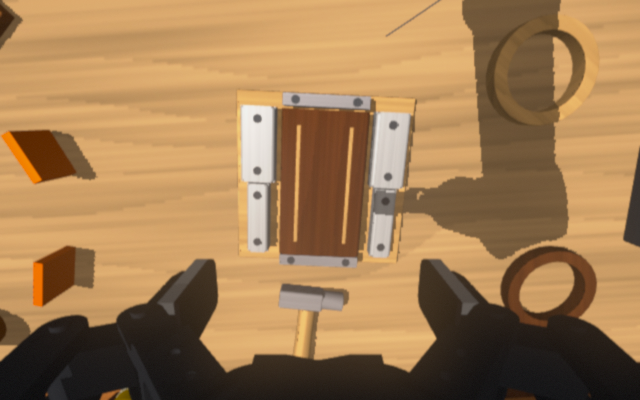

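```bash
cat > tilefit.py <<'E'
from h import *
def tilefit(o,p,save=None):
    X=cloud(p,o); res={}
    for l in ("tile_top","rail_a"):
        for q in r.outline_of(p,l):
            m=q["mask"].astype(np.uint8)
            if q["conf"]<.4: continue
            c,_=cv2.findContours(m,cv2.RETR_EXTERNAL,cv2.CHAIN_APPROX_NONE); c=max(c,key=cv2.contourArea)[:,0,:]
            z=.042 if l=="tile_top" else .036
            P=np.array([w(p,u,v,z,o)[:2] for u,v in c])*1000
            rr=cv2.minAreaRect(P.astype(np.float32))
            box=cv2.boxPoints(rr); d=[box[1]-box[0],box[2]-box[1]]; k=int(np.linalg.norm(d[1])>np.linalg.norm(d[0])); e=d[k]
            a=np.degrees(np.arctan2(e[1],e[0])); a=(a+90)%180-90
            zz=X[...,2][m>0]
            print(l,round(q["conf"],2),"centre",np.round(rr[0],1),"size",np.round(sorted(rr[1]),1),"yaw",round(a,2),"z",np.round(np.median(zz),4))
E
python3 - <<'E'
from tilefit import *
o=r.get_obs(); p=r.grab_frame("wrist"); tilefit(o,p)
for l in ["jig","tile_top","rail_a","spacer0_mid"]:
    for q in r.pinpoint(p,l):
        u,v=q["position"][0]*640,q["position"][1]*400
        print(l,round(q["conf"],2),round(u),round(v),w(p,u,v,{"spacer0_mid":.029,"tile_top":.042}.get(l,0.),o).round(4))
E
```

```text
tile_top 0.9 centre [510.4 133.9] size [101.9 177.8] yaw -6.68 z 0.0417
rail_a 0.94 centre [545.2  53.3] size [29.4 90.6] yaw -5.73 z 0.0354
rail_a 0.88 centre [457.2  63.8] size [41.7 87.9] yaw -6.62 z 0.0356
rail_a 0.72 centre [474.4 214.5] size [43.1 88. ] yaw -5.94 z 0.0356
rail_a 0.64 centre [562.7 204.8] size [30.1 89.9] yaw -6.43 z 0.0354
jig 0.8 321 178 [0.5069 0.1354 0.    ]
tile_top 0.78 319 186 [0.5084 0.1319 0.042 ]
tile_top 0.4 259 142 [0.4533 0.0671 0.042 ]
rail_a 0.92 259 214 [0.5495 0.0497 0.    ]
rail_a 0.76 258 142 [0.4556 0.0579 0.    ]
rail_a 0.71 376 219 [0.5674 0.2062 0.    ]
spacer0_mid 0.85 40 155 [ 0.4532 -0.1987  0.029 ]
```

Emit:
{"fn": "play_rows", "kwargs": {"plan": [[1,0,-0.04,0,0],[1,0,-0.085,0,0],[1,0,-0.13,0,0],[1,0,-0.175,0,0],[1,0,-0.22,0,0],[1,0,-0.265,0,0],[1,0,-0.31,0,0],[1,0,-0.35,0,0],[1,0,-0.37,0,0],[1,0,-0.37,0,0]]}}

```text
clock: 4.2
tcp_pos: [0.4966, -0.2431, 0.2994]
orientation: [-1.159, 1.243, 1.157]
contact_force: [0.3, 0.6, -0.8]
grip_width: 0.0853
```

```bash
cat > spfit.py <<'E'
from h import *
def spfit(o,p,zlo=.0525,zhi=.064):
    X=cloud(p,o); hsv=cv2.cvtColor(p["pixels"],cv2.COLOR_BGR2HSV)
    m=((hsv[...,0]<15)&(hsv[...,1]>190)&(hsv[...,2]>60)&(X[...,2]>.02)).astype(np.uint8)
    n,l,s,c=cv2.connectedComponentsWithStats(m)
    for i in range(1,n):
        if s[i,4]<60: continue
        k=(l==i)&(X[...,2]>zlo)&(X[...,2]<zhi)
        vu=np.argwhere(k)
        if len(vu)<10: continue
        P=np.array([w(p,u,v,.058,o)[:2] for v,u in vu])*1000
        rr=cv2.minAreaRect(P.astype(np.float32)); b=cv2.boxPoints(rr); d=[b[1]-b[0],b[2]-b[1]]; e=max(d,key=np.linalg.norm)
        ang=np.degrees(np.arctan2(e[1],e[0]))
        C=np.cov(P.T); wv,V=np.linalg.eigh(C); a2=np.degrees(np.arctan2(V[1,1],V[0,1]))
        print(s[i,:4],len(P),"c",np.round(rr[0],1),"mean",P.mean(0).round(1),"size",np.round(rr[1],1),"yaw",round((ang+90)%180-90,1),round((a2+90)%180-90,1),"zmed",np.median(X[...,2][k]).round(4))
E
python3 - <<'E'
from spfit import *
o=r.get_obs(); p=r.grab_frame("wrist"); cv2.imwrite("pics/w2.png",p["pixels"])
print(o["clock"],o["tcp_pos"]); spfit(o,p)
for q in r.outline_of(p,"spacer0_mid"):print(q["conf"],np.array(q["bbox"])*[640,400,640,400])
for q in r.pinpoint(p,"spacer0_mid"):
        u,v=q["position"][0]*640,q["position"][1]*400
        print(round(q["conf"],2),round(u),round(v),w(p,u,v,.029,o).round(4))
E
```

```text
4.2 [ 0.49663557 -0.24310252  0.29940175]
[340 113  32  50] 276 c [ 453.3 -198.1] mean [ 461.5 -194.5] size [58.7 12.2] yaw 20.9 23.9 zmed 0.0576
[251 129   9  54] 41 c [ 467.2 -314.2] mean [ 470.8 -314.6] size [ 1.4 56.4] yaw -5.5 -4.8 zmed 0.055
[331 234  21  56] 447 c [ 605.6 -223.7] mean [ 605.3 -223.4] size [12.6 60. ] yaw -16.6 -16.5 zmed 0.0576
[209 309  37  17] 115 c [ 666.7 -373.6] mean [ 666.  -371.2] size [14.1 45. ] yaw -86.4 -85.5 zmed 0.0547
0.79 [339.52 111.   369.92 163.52]
0.56 354 136 [ 0.4532 -0.1981  0.029 ]
0.27 551 198 [0.5449 0.0418 0.029 ]
```

View pics/w2.png

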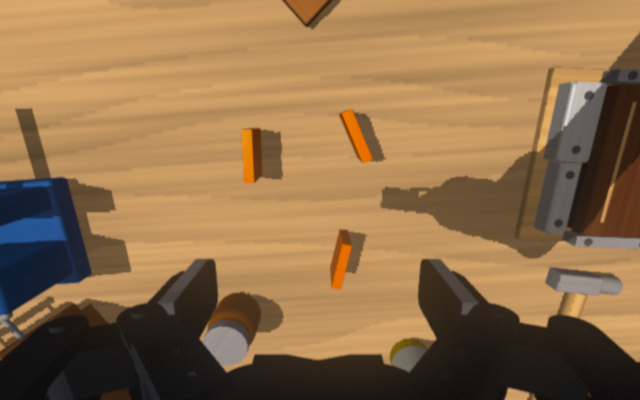

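Emit:
{"fn": "play_rows", "kwargs": {"plan": [[1,0.03,0.005,-0.03,-0.06],[1,0.06,0.01,-0.06,-0.13],[1,0.09,0.015,-0.09,-0.19],[1,0.109,0.0195,-0.12,-0.223],[1,0.109,0.0195,-0.15,-0.223],[1,0.109,0.0195,-0.16,-0.223],[1,0.109,0.0195,-0.16,-0.223],[1,0.109,0.0195,-0.16,-0.223]]}}

```text
clock: 5.15
tcp_pos: [0.607, -0.22, 0.1408]
orientation: [-0.996, 1.33, 0.994]
contact_force: [0.8, -0.5, -0.2]
grip_width: 0.0853
```

Run:
```python
from spfit import *
o=r.get_obs(); p=r.grab_frame("wrist"); cv2.imwrite("pics/w3.png",p["pixels"])
M=Ro.from_rotvec(o["orientation"]).as_matrix()
print(o["clock"],o["tcp_pos"],np.degrees(np.arctan2(M[1,2],M[0,2]))); spfit(o,p)
```

```text
5.15 [ 0.60696901 -0.220021    0.14076283] 73.57391955271194
[ 82   0  66 103] 506 c [ 470.9 -313.7] mean [ 470.  -313.8] size [10.5 54.5] yaw -11.7 -5.0 zmed 0.0553
[288   0  31  25] 95 c [ 482.  -190.8] mean [ 481.5 -191. ] size [11.5  5.1] yaw 73.6 83.2 zmed 0.0564
[305 169  18  92] 929 c [ 606.5 -223.4] mean [ 610.3 -223.9] size [11.3 59.1] yaw -16.2 -15.0 zmed 0.0577
```

View pics/w3.png

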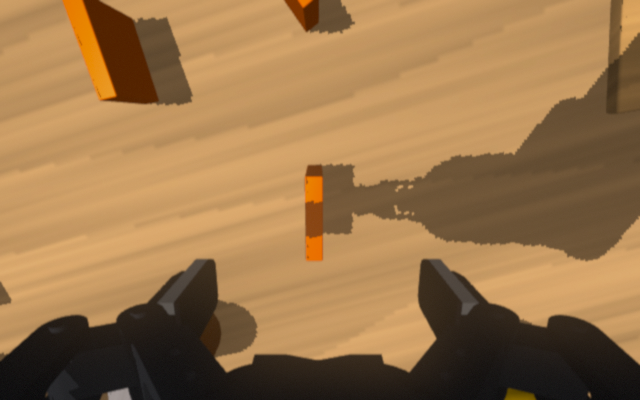

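Emit:
{"fn": "play_rows", "kwargs": {"plan": [[1,0,-0.003,-0.03,0],[1,-0.0005,-0.003,-0.06,0],[1,-0.0005,-0.003,-0.085,0],[1,-0.0005,-0.003,-0.0988,0],[1,-0.0005,-0.003,-0.0988,0],[-1,-0.0005,-0.003,-0.0988,0],[-1,-0.0005,-0.003,-0.0988,0],[-1,-0.0005,-0.003,-0.0988,0],[-1,-0.0005,-0.003,-0.0988,0],[-1,-0.0005,-0.003,-0.0988,0]], "force": 40}}

```text
clock: 6.2
tcp_pos: [0.6062, -0.223, 0.041]
orientation: [-0.996, 1.331, 0.995]
contact_force: [0.1, 1.3, 1.0]
grip_width: 0.0124
```

Emit:
{"fn": "play_rows", "kwargs": {"plan": [[-1,0,0,0,0],[-1,0,0,0,0],[-1,0,0,0,0]]}}

```text
clock: 6.5
tcp_pos: [0.6063, -0.2231, 0.041]
orientation: [-0.996, 1.331, 0.995]
contact_force: [-1.1, 1.4, 5.3]
grip_width: 0.0112
```

Emit:
{"fn": "play_rows", "kwargs": {"plan": [[-1,0,0,0.02,0],[-1,0,0,0.06,0],[-1,0,0.02,0.1,0],[-1,-0.005,0.06,0.13,0.02],[-1,-0.01,0.1,0.15,0.05],[-1,-0.015,0.145,0.15,0.08],[-1,-0.02,0.19,0.15,0.11],[-1,-0.025,0.235,0.15,0.14],[-1,-0.03,0.28,0.15,0.173],[-1,-0.035,0.32,0.15,0.173]]}}

```text
clock: 7.5
tcp_pos: [0.5702, 0.0995, 0.1902]
orientation: [-1.126, 1.26, 1.127]
contact_force: [1.1, 0.3, -0.4]
grip_width: 0.0114
```

Emit:
{"fn": "play_rows", "kwargs": {"plan": [[-1,-0.004,0.035,0,0],[-1,-0.008,0.07,0,0],[-1,-0.01,0.089,-0.02,0],[-1,-0.01,0.089,-0.04,0],[-1,-0.01,0.089,-0.04,0],[-1,-0.01,0.089,-0.04,0]]}}

```text
clock: 8.1
tcp_pos: [0.5609, 0.1852, 0.1504]
orientation: [-1.125, 1.263, 1.124]
contact_force: [-0.5, -0.3, -0.2]
grip_width: 0.0115
```

Run:
```python
from tilefit import *
o=r.get_obs(); p=r.grab_frame("wrist"); cv2.imwrite("pics/w4.png",p["pixels"])
M=Ro.from_rotvec(o["orientation"]).as_matrix()
print(o["clock"],o["tcp_pos"],np.degrees(np.arctan2(M[1,2],M[0,2])),o["contact_force"],o["grip_width"]); tilefit(o,p)
```

```text
8.1 [0.5608758  0.18517173 0.15038463] 83.42923222494566 [-0.54888628 -0.33397155 -0.18611924] 0.011529387497620463
tile_top 0.9 centre [510.5 135.2] size [ 99.  175.6] yaw -6.55 z 0.0417
rail_a 0.94 centre [546.1  58.2] size [35.1 89.2] yaw -6.43 z 0.0352
rail_a 0.84 centre [457.2  66.3] size [44.9 87.7] yaw -6.46 z 0.0355
rail_a 0.83 centre [561.9 206.7] size [25.8 86.8] yaw -6.03 z 0.0356
rail_a 0.63 centre [474.2 216.4] size [40.4 88.3] yaw -6.88 z 0.0356
```

View pics/w4.png

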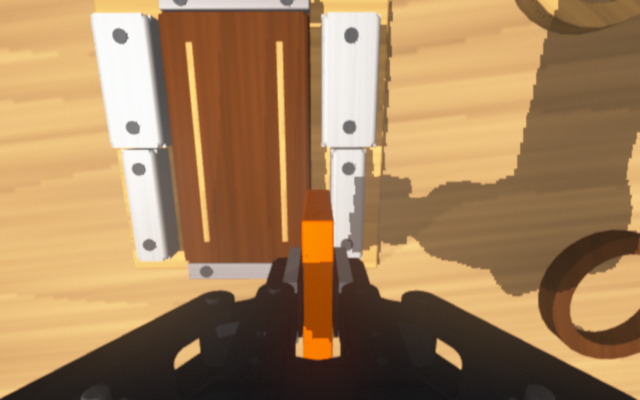

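Run:
```python
from tilefit import *
o=r.get_obs(); p=r.grab_frame("wrist"); X=cloud(p,o)
th=np.radians(-6.5); ey=np.array([-np.sin(th),np.cos(th)]); ex=np.array([np.cos(th),np.sin(th)])
for v in (158,166,174,182):
    d=(X[v,280:400,:2]-o["tcp_pos"][:2])@ey*1000
    print(v,[(280+i,round(d[i],1),round(X[v,280+i,2]*1000,1)) for i in range(22,90,2)])
```

```text
158 [(302, np.float64(-11.8), np.float64(41.5)), (304, np.float64(-10.4), np.float64(41.2)), (306, np.float64(-9.0), np.float64(41.1)), (308, np.float64(-7.5), np.float64(40.8)), (310, np.float64(-6.7), np.float64(12.4)), (312, np.float64(-5.1), np.float64(10.8)), (314, np.float64(-3.5), np.float64(12.6)), (316, np.float64(-1.8), np.float64(11.9)), (318, np.float64(-0.2), np.float64(11.3)), (320, np.float64(1.4), np.float64(12.1)), (322, np.float64(3.0), np.float64(13.1)), (324, np.float64(4.7), np.float64(11.0)), (326, np.float64(6.3), np.float64(11.6)), (328, np.float64(7.9), np.float64(10.8)), (330, np.float64(8.8), np.float64(32.3)), (332, np.float64(10.2), np.float64(34.3)), (334, np.float64(11.6), np.float64(36.2)), (336, np.float64(13.1), np.float64(35.8)), (338, np.float64(14.5), np.float64(37.2)), (340, np.float64(16.1), np.float64(34.8)), (342, np.float64(17.6), np.float64(34.8)), (344, np.float64(19.0), np.float64(36.1)), (346, np.float64(20.5), np.float64(36.1)), (348, np.float64(22.0), np.float64(35.7)), (350, np.float64(23.5), np.float64(35.2)), (352, np.float64(24.9), 
[... 4054 characters left out ...]
at64(36.4)), (338, np.float64(14.9), np.float64(35.0)), (340, np.float64(16.4), np.float64(34.7)), (342, np.float64(17.9), np.float64(34.6)), (344, np.float64(19.4), np.float64(35.4)), (346, np.float64(20.8), np.float64(36.2)), (348, np.float64(22.3), np.float64(36.6)), (350, np.float64(23.9), np.float64(35.4)), (352, np.float64(25.3), np.float64(36.1)), (354, np.float64(26.9), np.float64(36.0)), (356, np.float64(28.4), np.float64(35.8)), (358, np.float64(29.9), np.float64(35.5)), (360, np.float64(31.4), np.float64(35.5)), (362, np.float64(33.0), np.float64(35.0)), (364, np.float64(37.7), np.float64(12.2)), (366, np.float64(39.4), np.float64(12.0)), (368, np.float64(41.1), np.float64(12.0))]
```

Emit:
{"fn": "play_rows", "kwargs": {"plan": [[-1,0.0002,0.001,-0.025,0.001],[-1,0.0002,0.001,-0.05,0.001],[-1,0.0002,0.001,-0.064,0.001],[-1,0.0002,0.001,-0.068,0.001],[-1,0.0002,0.001,-0.074,0.001],[-1,0.0002,0.001,-0.08,0.001],[-1,0.0002,0.001,-0.08,0.001]]}}

```text
clock: 9.0
tcp_pos: [0.5612, 0.187, 0.0704]
orientation: [-1.126, 1.261, 1.126]
contact_force: [-0.8, -0.5, -0.6]
grip_width: 0.0113
```

Emit:
{"fn": "play_rows", "kwargs": {"plan": [[-1,0,0,-0.006,0],[-1,0,0,-0.012,0],[-1,0,0,-0.016,0],[-1,0,0,-0.018,0],[-1,0,0,-0.018,0]]}}

```text
clock: 9.5
tcp_pos: [0.5609, 0.187, 0.053]
orientation: [-1.125, 1.261, 1.126]
contact_force: [-3.0, -0.7, 7.2]
grip_width: 0.0111
```

Emit:
{"fn": "play_rows", "kwargs": {"plan": [[-0.3,0,0,0,0],[0,0,0,0.001,0],[0,0,0,0.002,0],[0,0,0,0.03,0],[0,0,0,0.07,0],[0,0,0,0.11,0],[0,0,0,0.11,0]]}}

```text
clock: 10.2
tcp_pos: [0.5648, 0.1878, 0.168]
orientation: [-1.126, 1.251, 1.121]
contact_force: [-0.1, 0.7, -0.1]
grip_width: 0.0424
```

Run:
```python
from spfit import *
o=r.get_obs(); p=r.grab_frame("wrist"); cv2.imwrite("pics/w5.png",p["pixels"])
print(o["clock"],o["tcp_pos"]); spfit(o,p,.064,.076)
X=cloud(p,o); s=X[(abs(X[...,0]-.561)<.03)&(abs(X[...,1]-.187)<.005)&(X[...,2]>.05)&(X[...,2]<.08)]; print(len(s),np.median(s,0),np.percentile(s[:,2],[50,80,95]))
```

```text
10.2 [0.56477187 0.18780485 0.16796928]
[306 158  18  89] 123 c [564.4 185.8] mean [562.5 186.9] size [12.2 62.3] yaw -7.0 -13.6 zmed 0.0692
1067 [0.55757402 0.18678375 0.06962947] [0.06962947 0.07021574 0.07072667]
```

View pics/w5.png

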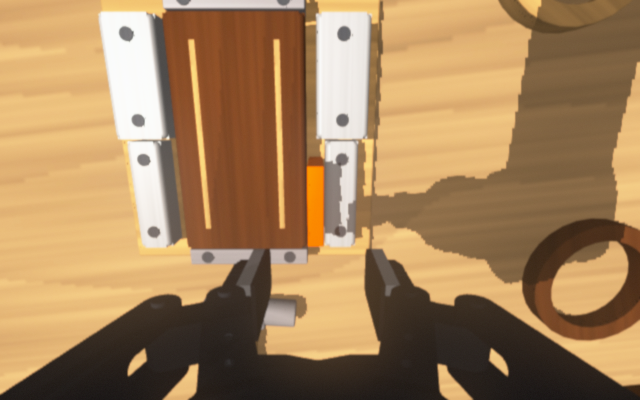

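Emit:
{"fn": "play_rows", "kwargs": {"plan": [[1,-0.01,-0.045,0.03,0.06],[1,-0.02,-0.09,0.03,0.13],[1,-0.035,-0.135,0.03,0.2],[1,-0.05,-0.18,0.03,0.27],[1,-0.065,-0.225,0.03,0.34],[1,-0.08,-0.27,0.03,0.41],[1,-0.095,-0.315,0.02,0.48],[1,-0.108,-0.355,0,0.48],[1,-0.108,-0.385,-0.02,0.48],[1,-0.108,-0.385,-0.025,0.48]]}}

```text
clock: 11.25
tcp_pos: [0.4503, -0.2019, 0.1352]
orientation: [-1.468, 1.02, 1.473]
contact_force: [-0.5, 0.2, -0.0]
grip_width: 0.0856
```

Emit:
{"fn": "play_rows", "kwargs": {"plan": [[1,0,0,0,0],[1,0,0,0,0]]}}

```text
clock: 11.45
tcp_pos: [0.4533, -0.1968, 0.1372]
orientation: [-1.474, 1.012, 1.476]
contact_force: [-0.6, 0.3, 0.4]
grip_width: 0.0852
```

Run:
```python
from spfit import *
o=r.get_obs(); p=r.grab_frame("wrist"); cv2.imwrite("pics/w6.png",p["pixels"])
M=Ro.from_rotvec(o["orientation"]).as_matrix()
print(o["clock"],o["tcp_pos"],np.degrees(np.arctan2(M[1,2],M[0,2]))); spfit(o,p)
```

```text
11.45 [ 0.45334695 -0.19676538  0.13718512] 111.12559594902223
[110 126  69  90] 759 c [ 465.5 -319. ] mean [ 472.1 -316.9] size [13.9 60.2] yaw -4.2 -8.6 zmed 0.057
[309 167  18  94] 916 c [ 451.8 -198. ] mean [ 457.8 -195. ] size [59.4 11.4] yaw 20.7 19.0 zmed 0.0576
```

View pics/w6.png

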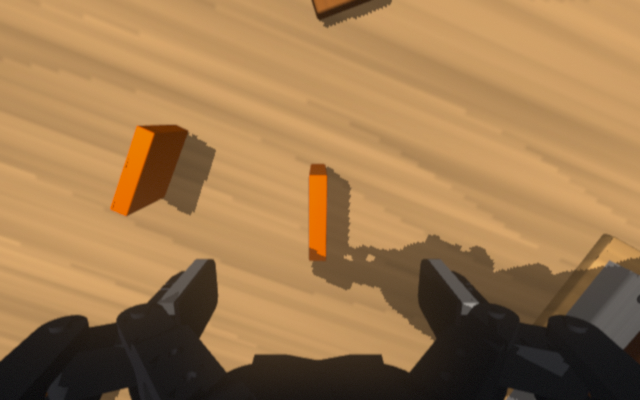

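Emit:
{"fn": "play_rows", "kwargs": {"plan": [[1,-0.001,-0.001,-0.03,0],[1,-0.001,-0.001,-0.06,0],[1,-0.001,-0.001,-0.085,0],[1,-0.001,-0.001,-0.096,0],[1,-0.001,-0.001,-0.096,0],[-1,-0.001,-0.001,-0.096,0],[-1,-0.001,-0.001,-0.096,0],[-1,-0.001,-0.001,-0.096,0],[-1,-0.001,-0.001,-0.096,0],[-1,-0.001,-0.001,-0.096,0]], "force": 40}}

```text
clock: 12.5
tcp_pos: [0.4525, -0.199, 0.0419]
orientation: [-1.475, 1.012, 1.474]
contact_force: [0.9, -0.5, -0.5]
grip_width: 0.0123
```

Emit:
{"fn": "play_rows", "kwargs": {"plan": [[-1,0,0,0,0],[-1,0,0,0,0],[-1,0,0,0,0]]}}

```text
clock: 12.8
tcp_pos: [0.4524, -0.199, 0.0417]
orientation: [-1.474, 1.012, 1.474]
contact_force: [0.0, 0.6, 5.3]
grip_width: 0.0116
```

Emit:
{"fn": "play_rows", "kwargs": {"plan": [[-1,0,0,0.02,0],[-1,0,0,0.06,0],[-1,0.005,0.02,0.1,-0.06],[-1,0.02,0.05,0.13,-0.13],[-1,0.035,0.09,0.15,-0.2],[-1,0.05,0.13,0.15,-0.27],[-1,0.065,0.17,0.15,-0.34],[-1,0.08,0.21,0.15,-0.41],[-1,0.096,0.25,0.13,-0.482],[-1,0.096,0.271,0.11,-0.482]]}}

```text
clock: 13.8
tcp_pos: [0.5502, 0.0769, 0.1512]
orientation: [-1.126, 1.257, 1.125]
contact_force: [-0.4, 1.5, -1.5]
grip_width: 0.0114
```

Emit:
{"fn": "play_rows", "kwargs": {"plan": [[-1,0,0,0,0],[-1,0,0,0,0],[-1,0,0,0,0]]}}

```text
clock: 14.1
tcp_pos: [0.5484, 0.0703, 0.1521]
orientation: [-1.123, 1.262, 1.122]
contact_force: [0.0, -0.6, 0.3]
grip_width: 0.0113
```

Run:
```python
from tilefit import *
o=r.get_obs(); p=r.grab_frame("wrist"); cv2.imwrite("pics/w7.png",p["pixels"])
M=Ro.from_rotvec(o["orientation"]).as_matrix()
print(o["clock"],o["tcp_pos"],np.degrees(np.arctan2(M[1,2],M[0,2])),o["contact_force"],o["grip_width"]); tilefit(o,p)
X=cloud(p,o)
th=np.radians(-6.5); ey=np.array([-np.sin(th),np.cos(th)])
for v in (160,174,182):
    d=(X[v,:,:2]-o["tcp_pos"][:2])@ey*1000; z=X[v,:,2]
    g=[i for i in range(280,360) if z[i]<.016 and abs(d[i])<15]; print(v,g[0],g[-1],d[g[0]-1:g[0]+1].round(1),d[g[-1]:g[-1]+2].round(1))
```

```text
14.1 [0.5484137  0.07034455 0.15206613] 83.30068338522817 [ 0.03766064 -0.55001245  0.34196517] 0.011289491621937785
tile_top 0.91 centre [510.  133.1] size [ 99.8 176.3] yaw -6.39 z 0.0417
rail_a 0.79 centre [457.8  62.1] size [39.7 89.1] yaw -6.16 z 0.0357
rail_a 0.74 centre [473.6 212.6] size [46.3 88.5] yaw -6.71 z 0.0355
rail_a 0.65 centre [544.1  52.5] size [26.7 86.2] yaw -6.16 z 0.0356
160 312 330 [-5.7 -5.2] [9.4 9.3]
174 312 330 [-5.7 -5.3] [9.5 9.3]
182 312 330 [-5.7 -5.3] [9.6 9.3]
```

View pics/w7.png

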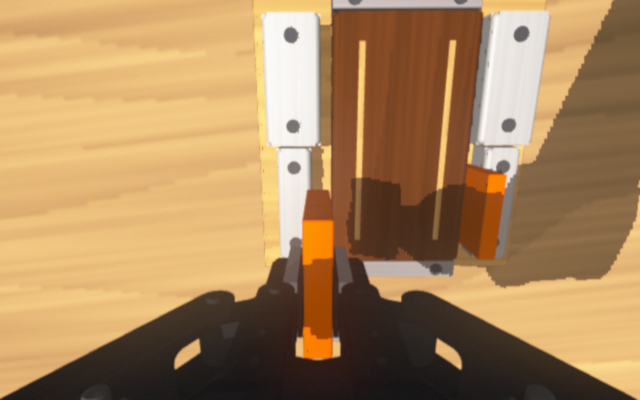

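Emit:
{"fn": "play_rows", "kwargs": {"plan": [[-1,0.0002,0.0019,-0.025,0.003],[-1,0.0002,0.0019,-0.05,0.003],[-1,0.0002,0.0019,-0.064,0.003],[-1,0.0002,0.0019,-0.068,0.003],[-1,0.0002,0.0019,-0.074,0.003],[-1,0.0002,0.0019,-0.08,0.003],[-1,0.0002,0.0019,-0.08,0.003]]}}

```text
clock: 14.95
tcp_pos: [0.5484, 0.0739, 0.0714]
orientation: [-1.126, 1.26, 1.126]
contact_force: [-0.3, 0.8, -0.8]
grip_width: 0.0112
```

Emit:
{"fn": "play_rows", "kwargs": {"plan": [[-1,0,0,-0.006,0],[-1,0,0,-0.012,0],[-1,0,0,-0.016,0],[-1,0,0,-0.018,0],[-1,0,0,-0.0185,0]]}}

```text
clock: 15.45
tcp_pos: [0.5481, 0.0739, 0.0537]
orientation: [-1.125, 1.261, 1.127]
contact_force: [-5.5, 0.2, 16.4]
grip_width: 0.0114
```

Emit:
{"fn": "play_rows", "kwargs": {"plan": [[-0.3,0,0,0,0],[0,0,0,0.001,0],[0,0,0,0.002,0],[0,0,0,0.03,0],[0,0,0,0.07,0],[0,0,0,0.11,0],[0,0,0,0.11,0],[0,0,0,0.11,0]]}}

```text
clock: 16.25
tcp_pos: [0.5489, 0.0742, 0.1638]
orientation: [-1.127, 1.258, 1.126]
contact_force: [-0.0, -0.3, -0.6]
grip_width: 0.0427
```

Run:
```python
from spfit import *
o=r.get_obs(); p=r.grab_frame("wrist"); cv2.imwrite("pics/w8.png",p["pixels"])
print(o["clock"],o["tcp_pos"],o["contact_force"]); spfit(o,p,.062,.076)
X=cloud(p,o)
for c in ((.548,.073),(.561,.186)):
    s=X[(abs(X[...,0]-c[0])<.03)&(abs(X[...,1]-c[1])<.005)&(X[...,2]>.05)&(X[...,2]<.08)]; print(len(s),np.percentile(s[:,2],[50,80,95]))
```

```text
16.25 [0.54889546 0.07421995 0.16382149] [-0.01476505 -0.29311493 -0.5921842 ]
[448 164  42  90] 1386 c [564.5 189.1] mean [567.5 188.5] size [16.  63.3] yaw -6.0 -3.2 zmed 0.0693
[309 171  17  82] 117 c [551.1  73.1] mean [546.9  77.9] size [11.5 62.5] yaw -6.1 -2.0 zmed 0.069
1084 [0.06965884 0.07016617 0.07069691]
1457 [0.06933981 0.07004005 0.07061423]
```

View pics/w8.png

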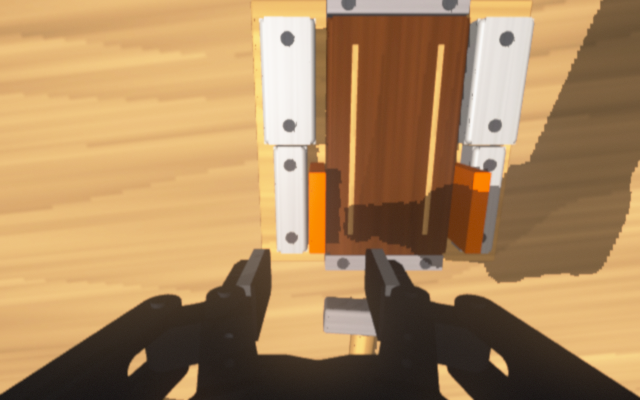

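Emit:
{"fn": "play_rows", "kwargs": {"plan": [[-1,-0.02,0.03,0,0],[-1,-0.049,0.061,0,0],[-1,-0.049,0.061,-0.02,0],[-1,-0.049,0.061,-0.05,0],[-1,-0.049,0.061,-0.08,0],[-1,-0.049,0.061,-0.1,0],[-1,-0.049,0.061,-0.106,0],[-1,-0.049,0.061,-0.106,0],[-1,-0.049,0.061,-0.106,0]]}}

```text
clock: 17.2
tcp_pos: [0.4997, 0.1348, 0.0573]
orientation: [-1.126, 1.26, 1.126]
contact_force: [-0.1, -0.7, 0.5]
grip_width: 0.0001
```

Emit:
{"fn": "play_rows", "kwargs": {"plan": [[-1,0,0,-0.004,0],[-1,0,0,-0.007,0],[-1,0,0,-0.009,0],[-1,0,0,-0.011,0],[-1,0,0,-0.012,0],[-1,0,0,-0.012,0]]}}

```text
clock: 17.8
tcp_pos: [0.4999, 0.1351, 0.0455]
orientation: [-1.126, 1.259, 1.126]
contact_force: [-0.9, 0.9, 7.4]
grip_width: 0.0002
```

Emit:
{"fn": "play_rows", "kwargs": {"plan": [[-1,0,0,-0.001,0],[-1,0,0,-0.002,0],[-1,0,0,-0.002,0],[-1,0,0,-0.002,0]]}}

```text
clock: 18.2
tcp_pos: [0.4999, 0.1352, 0.0441]
orientation: [-1.126, 1.259, 1.126]
contact_force: [-2.4, -1.1, 12.7]
grip_width: -0.0002
```

Emit:
{"fn": "play_rows", "kwargs": {"plan": [[-1,0,0,-0.0005,0],[-1,0,0,-0.0005,0],[-1,0,0,-0.0005,0],[-1,0,0,-0.0005,0]]}}

```text
clock: 18.6
tcp_pos: [0.4999, 0.1352, 0.044]
orientation: [-1.125, 1.259, 1.127]
contact_force: [-4.3, -0.6, 18.7]
grip_width: -0.0003
```

Run:
```python
from spfit import *
o=r.get_obs(); p=r.grab_frame("wrist"); cv2.imwrite("pics/w9.png",p["pixels"])
print(o["clock"],o["tcp_pos"],o["contact_force"])
X=cloud(p,o)
th=np.radians(-6.5); Q=(X[...,:2]-[.5102,.134]); jx=Q@[np.cos(th),np.sin(th)]; jy=Q@[-np.sin(th),np.cos(th)]
z=X[...,2]
for n,m in (("tile",(abs(jy)<.03)&(jx<-.03)&(jx>-.08)),("railc",(abs(abs(jy)-.078)<.012)&(abs(jx+.045)<.03)),("stop",(abs(jx+.098)<.004)&(abs(jy)<.04))):
    k=m&(z<.06)&(z>.02); print(n,k.sum(),np.median(z[k]))
for c in ((.548,.073),(.561,.186)):
    s=X[(abs(X[...,0]-c[0])<.03)&(abs(X[...,1]-c[1])<.006)&(z>.05)&(z<.08)]; print(len(s),np.percentile(s[:,2],[50,80,95]) if len(s) else '')
q=r.grab_frame("scene"); cv2.imwrite("pics/s9.png",q["pixels"])
```

```text
18.6 [0.49992256 0.13519462 0.04398756] [-4.34591043 -0.5922495  18.72008075]
tile 16502 0.0356272271798207
railc 15063 0.03571701456958087
stop 4503 0.035877655202627416
0 
157 [0.05547963 0.0591023  0.0611536 ]
```

View pics/w9.png

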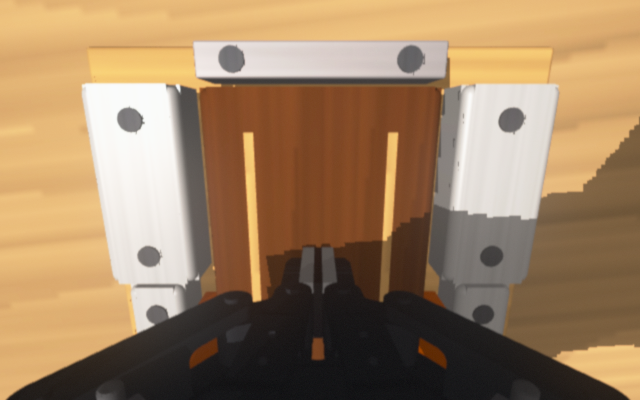

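View pics/s9.png

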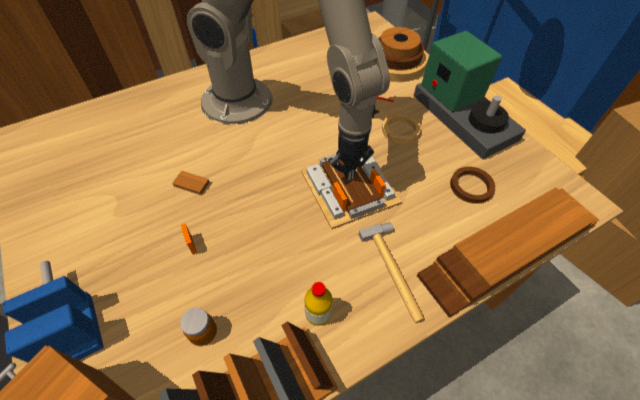

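Run:
```python
from h import *
for n in ("scene","top"):
    p=r.grab_frame(n); X=cloud(p); hsv=cv2.cvtColor(p["pixels"],cv2.COLOR_BGR2HSV)
    m=(hsv[...,0]<15)&(hsv[...,1]>190)&(X[...,2]>.04)&(X[...,2]<.09)
    for c in ((.548,.073),(.561,.187),(.467,-.316)):
        k=m&(abs(X[...,0]-c[0])<.045)&(abs(X[...,1]-c[1])<.02); print(n,k.sum(),X[k].mean(0).round(3) if k.any() else '', np.percentile(X[k][:,2],[90,98]).round(4) if k.any() else '')
cv2.imwrite("pics/z.png",cv2.resize(r.grab_frame("scene")["pixels"][140:230,290:410],None,fx=6,fy=6,interpolation=cv2.INTER_CUBIC))
o=r.get_obs();print(o["contact_force"],o["tcp_pos"])
```

```text
scene 174 [0.555 0.07  0.062] [0.0717 0.0726]
scene 182 [0.566 0.182 0.061] [0.0713 0.073 ]
scene 111 [ 0.474 -0.32   0.056] [0.0599 0.0611]
top 142 [0.545 0.074 0.066] [0.0708 0.0719]
top 0  
top 77 [ 0.464 -0.313  0.05 ] [0.0565 0.0588]
[-4.53910637 -0.43735144 18.95395998] [0.4999231  0.13519593 0.04399597]
```

View pics/z.png

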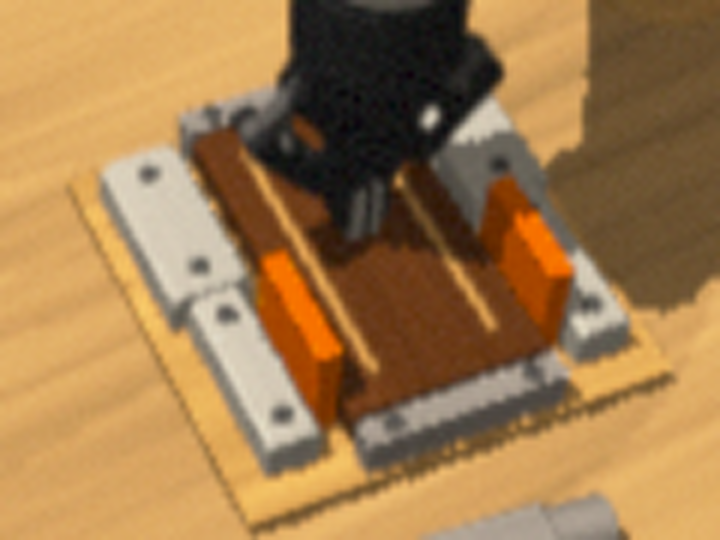

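Both spacers stand upright in the wide gaps, and the tile is flush and held at about 19 N.

```bash
python3 -c "
from bench import r
print(r.hand_in()); o=r.get_obs(); print(o['clock'],o['contact_force'])"
```

```text
the job is handed in; nothing more can be done
None
the job is handed in; nothing more can be done
```

I slid two spacers into the two 15 mm gaps beside the narrow rails. Then I pressed the tile flush with closed fingers and handed in at about 19 s while still holding it down.

- **Spacers:** the wrist camera, looking just after each release, put both tops at z ≈ 70 mm, which is fully down. Each was pressed to the floor first, at about 7 N and 16 N. After pressing, the scene view shows both still upright. In the top view the +y spacer gave no reading, probably because the arm hid it.
- **Tile:** its face read 35.6 mm against 35.7 mm for the rails, with about 19 N upward force on the tool. The height stayed put as the push increased, so the tile is on its stop.
- **Rest of the bench:** the third spacer is still standing where it was, and the other things look unmoved in the scene view. I did not re-measure them.

None of the checks failed. The scene and top cameras read the spacer tops 1–3 mm higher than the wrist camera, and the third spacer on the bench up to about 3 mm high, so I take this as mostly calibration error.

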